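Lock the hair-dryer holder with its pin

ROBOT

A 6-joint arm with a two-finger parallel gripper is mounted at the origin on a cart in front of the work surface, level with it; the furniture and walls round the work are solid. World frame = base frame: x ahead of the robot, y to its left, z up, the work surface at z = 0. Lengths are in mm, angles in rad, forces in N, time in s.
With the tool pointing down it reaches from about 300 to 875 mm from the base axis. Payload 4.2 kg.
Tool frame: the origin (TCP) lies on the centre line of the jaws, within the pads' length; the fingertips stand 11 mm ahead of it and the grasp point (between the pads) lies 8 mm behind it (ctrl.tip_reach is the distance from the TCP to the fingertips, in mm); z points along the fingers, y is the line along which they close (so a half turn about z gives the same grasp; the last joint's range is limited). The gripper opens to 85 mm and grips with 20 to 120 N. Pads are 22 mm wide; open, the fingers measure 114 mm over their backs; the gripper's body (76 mm by 85 mm) begins 54 mm behind the grasp point. The pads swing forward as they close: fully open they stand 13 mm farther back than shut.
Start: joints at [1.255, 0.32, 1.565, -0, 1.257, -0.02], TCP at [167.617, 550.041, 242.338] pointing down, gripper open.
Joint ranges: [-3.11, 3.11], [-0.84, 2.01], [0.21, 2.61], [-1.34, 4.49], [0.05, 2.63], [-2.56, 2.56]. Speed limits (rad/s): [2.57, 2.57, 3.14, 3.14, 3.14, 3.14].

INTERFACE

Orientations are given as a rotation vector (axis times angle).
In Python, from rig import read_state, optics, ctrl gives the robot as it stands. The module is installed in compiled form; this text tells all that it offers.
- The arm moves only by the tool step_arm, never from a script. Its argument "moves" is a list of rows, each a list of 3 entries, a list of its own where there are three numbers: the shift along the tool's x, y, z in cm, then the turn, a rotation vector about the tool's x, y, z in rad, then the finger opening in cm, from 0 to 8.54. In form: [[[dx, dy, dz], [rx, ry, rz], claw], ...]. A call has 1 to 8 rows; each row is the pose to reach, as a shift and turn from the pose commanded when the call began, along the tool's axes at that moment; what a row does not reach only later rows make up. A row lasts 1/12 s, in which the tool goes at most 41.7 mm and 7.16 degrees, less where a joint would pass 70% of its speed; a pose out of reach is approached as far as the arm can. A call with a gripper value outside its range is refused whole. The fingers move at their own pace and stop on an object; "newtons" is the grip in N (left out, the last holds). Time passes only in rows, so rows that repeat a pose let the fingers close. It gives the time, the measured TCP pose, the force, the opening and the grip force at its end, in the units of the state.
- read_state(): the state, without advancing time (a new reading comes with each control period).
- optics.read_camera(name): name is "scene" or "top" or "wrist"; returns a dict with "color" (400x640x3 uint8, red, green, blue), "z_map" (400x640 float32, mm along the optical axis (not along the pixel's ray), 0 where there is no reading), "fx", "fy", "cx", "cy" (pixels), "R" (3x3) and "t" (3): a world point X has camera coordinates R X + t; the wrist camera has in their place "mount" (4x4, takes a point from camera to tool coordinates, whose origin is the TCP and whose axes are the flange's). Camera axes: x right, y down, z forward; pixel columns grow to the right and rows downward; lengths in mm; the calibration is good to about 2 mm. The wrist camera is an equidistant fisheye: a pixel r from the principal point sees the ray r / f radians off the axis. A picture is of the moment at which its call begins: read the wrist's pose just before it.
- ctrl.hand_in(): hands the job in; it is judged then, once.
The state is a dict: "t": time; "qpos": joint angles; "joint_velocities": joint speeds; "effort": joint torques, N m; "ee_pos": TCP position; "orientation": TCP orientation; "contact_force": force on the tool from outside, world axes, zero at the start; "moment": the same for the moment, N m; "gripper_width": opening from 0.0 (shut) to 1.0 (fully open); "grip_force": force on a finger pad.
Only numpy, scipy, OpenCV 4.12 (cv2) and the standard library are available. Lean on these libraries where they do the work, as an engineer would, in place of code of your own. Each camera call takes 0.05 s, during which the arm holds its last target. There are 200 camera calls.

TASK

Lock the hair-dryer holder: take the locking pin out of its wooden block, put its tip through the slot in the holder's metal cover and feel gently along the slot for the hole hidden in the bar underneath. When the pin drops in, push it fully home, upright with its collar flat on the cover, and let go. Keep the pressure on the holder gentle throughout: it must never be forced.

Things in the scene. Friction and masses are not known exactly. Their poses are not given: they have to be found in the camera images.
- holder: Hair-dryer holder fixed to the desk: grey box 60 (x) x 130 (y) x 50 mm high with an aluminium cover; on its +x side a short arm with an open grey ring, reaching 122 mm from the origin, 56 mm high. Origin: centre of the box's underside, z up. Presses of 15 N do no harm; over 50 N from the pin on the way in, or a knock over 100 N as it seats, breaks it.
- slot (a point): Centre of the slot at the cover's top, 50 mm above the holder's origin; axes as the holder. The slot is 15 mm wide (x), 58 mm long (y), through the 6 mm cover. A black brush seal closes it to the eye; the pin passes it without resistance.
- bar_mid (a point): Point straight below the slot's centre at the height of the hidden flat bar's top, 20 mm below the cover's top; axes as the holder. The bar has one through hole, 15 mm wide (x) by 14 mm long (y), 1 mm chamfer, at x = 0; its y is unknown, anywhere from -16 to +16 mm, new each time. The bar is clamped: the sliding tip does not shift it. Below it is room for the whole pin.
- pin: Loose locking pin, about 0.12 kg, upright. Origin: centre of its tip, z up the pin. Steel shank 10 mm thick, 45 mm long, tapering over the last 5 mm to 5 mm at the tip; a collar of 24 mm diameter from 45 to 50 mm above the tip; a black flat-sided head 26 (x) x 14 mm (y) from 50 to 95 mm. Fully home, the collar lies on the cover and the tip is 25 mm below the bar's top.
- pin_grip (a point): Middle of the pin's head, 75 mm above its tip: grip here from above, fingers closing along the pin's y across 14 mm; the collar begins 25 mm below this point.
- pin_collar (a point): Centre of the underside of the pin's collar, 45 mm above its tip.
- block: Wooden parking block fixed to the desk, 56 x 56 x 50 mm high, origin at the centre of its underside, with an upright 14 mm hole in its middle in which the pin stands, collar on the block's top.

How it is judged:
By the outcome, as a careful person would: the job done as asked, in the order asked, and still so for the second after the job is handed in, with the robot touching nothing.
It also fails if it takes over 61 s, if anything falls off the work surface, if the arm or the gripper's body presses on something with over 40 N, if the wrist force passes 120 N, or if a joint passes its speed limit or range.

## Working session

There is one attempt and no reset: what is moved stays moved. The work goes in short steps, Python scripts to look and compute and a tool call to move; the robot and the scene stay as the last step left them, time stands still between calls to the robot, and variables do not carry over. Pictures are saved under pics/ and viewed, at most 10 in all, crops included, and the job is handed in when it is done.

Besides the shell and the picture viewer there is one more tool, called after "Emit:" by a JSON object that holds its "api" and its "payload", one argument or row to a line. step_arm: Moves the arm, as the interface text tells. Its arguments: {"type":"object","properties":{"moves":{"type":"array","items":{"type":"array"}},"newtons":{"type":"number"}},"required":["moves"]}

```bash
mkdir -p pics
python3 - <<'E'
from rig import read_state, optics, ctrl
import cv2,pickle,numpy as np
s=read_state();print(s)
for n in("scene","top"):
    c=optics.read_camera(n);pickle.dump(c,open(n+".pkl","wb"))
    cv2.imwrite(f"pics/{n}.png",c["color"][:,:,::-1]);print(n,c["fx"],c["cx"],c["cy"],c["R"],c["t"])
E
```

```text
{'t': 0.0, 'qpos': array([ 1.25502605e+00,  3.20271250e-01,  1.56570700e+00, -1.82437846e-05,
        1.25742092e+00, -2.00268369e-02]), 'joint_velocities': array([-7.60189053e-04,  4.63788778e-04,  1.34204820e-05, -4.67629456e-05,
       -1.53627605e-03, -1.38462386e-04]), 'effort': array([ 2.22812727e-03, -4.15507114e+01, -2.34162068e+01, -6.89613171e-05,
        8.04265786e-03, -5.85473089e-06]), 'ee_pos': array([167.45428268, 549.57419154, 241.48325965]), 'orientation': array([-4.62810672e-01, -3.10702648e+00,  2.80207442e-03]), 'contact_force': array([1.21143976, 0.47145683, 0.53895821]), 'moment': array([ 0.00246578,  0.02744044, -0.02060534]), 'grip_force': 0.0, 'gripper_width': 0.9974363686732081}
scene 398.46170459496295 318.9765941398973 202.40898752804088 [[ 0.45258078 -0.89162668 -0.01313437]
 [-0.38741402 -0.18333832 -0.9034918 ]
 [ 0.80316936  0.41399146 -0.42840407]] [-331.94286096  238.04963771  558.57748178]
top 400.11692872201434 319.19877644676393 198.4478162545696 [[-0.00745266 -0.99977501  0.01985899]
 [-0.99078534  0.00469693 -0.13536004]
 [ 0.13523631 -0.02068479 -0.99059744]] [-112.30993608  495.02179568  857.93952976]
```

View pics/top.png

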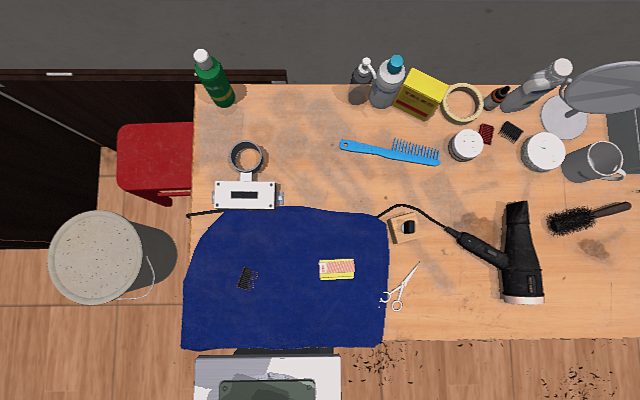

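View pics/scene.png

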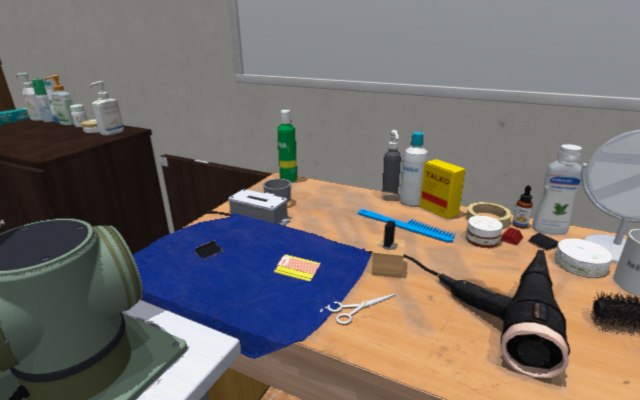

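```bash
cat > h.py <<'E'
import numpy as np,cv2,pickle
def load(n): return pickle.load(open(n+".pkl","rb"))
def atz(c,u,v,z):
    d=c["R"].T@np.array([(u-c["cx"])/c["fx"],(v-c["cy"])/c["fy"],1]); o=-c["R"].T@c["t"]
    return o+d*(z-o[2])/d[2]
E
python3 - <<'E'
from h import *
c=load("top");im=c["color"][:,:,::-1]
a=cv2.resize(im[135:215,205:285],None,fx=5,fy=5,interpolation=2);b=cv2.resize(im[195:255,375:435],(400,400),interpolation=2)
cv2.imwrite("pics/crop.png",np.hstack([a,b]))
for u,v,z in((244,194.5,50),(409,227,100),(395,232,50)): print(atz(c,u,v,z), c["z_map"][int(v),int(u)])
E
```

```text
[501.74516483  49.44934239  50.        ] 880.4268
[ 425.30647389 -298.17503441  100.        ] 825.005
[ 417.77852659 -279.4433756    50.        ] 869.1483
```

View pics/crop.png

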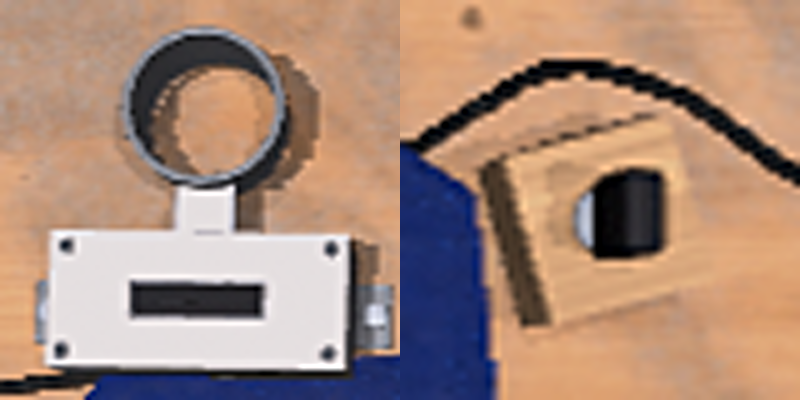

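```bash
cat >> h.py <<'E'
from scipy.spatial.transform import Rotation as Ro
def goal(p,yaw,s):
    "tool down, tool y axis along +-world (yaw from world y); delta in tool axes"
    R0=Ro.from_rotvec(s["orientation"]); best=None
    for k in (0,np.pi):
        Rg=Ro.from_euler("z",yaw+k)*Ro.from_rotvec([np.pi,0,0])
        r=(R0.inv()*Rg).as_rotvec()
        if best is None or np.linalg.norm(r)<np.linalg.norm(best): best=r
    return np.round(R0.inv().apply(np.array(p)-s["ee_pos"])/10,2),np.round(best,3)
E
python3 - <<'E'
from h import *
from rig import read_state
c=load("top");s=read_state();print(Ro.from_rotvec(s["orientation"]).as_matrix().round(3))
P=lambda u,v:(205+u/5,135+v/5)
Q=lambda u,v:(375+(u-400)/6.667,195+v/6.667)
for n,q in dict(slot=(197,299),sL=(131,299),sR=(264,301),a=(67,245),b=(331,248),cc=(61,350),d=(329,353),tl=(50,233),tr=(348,236),bl=(47,366),br=(350,370)).items(): print(n,atz(c,*P(*q),50).round(1))
for n,q,z in (("headtop",(645,210),100),("h1",(663,172),100),("h2",(664,250),100),("blkTL",(505,158),50),("blkTR",(660,115),50),("blkBL",(548,325),50),("blkBR",(712,282),50)): print(n,atz(c,*Q(*q),z).round(1))
print(goal([425,-300,230],0,s))
E
```

```text
[[-0.957  0.291 -0.   ]
 [ 0.291  0.957 -0.002]
 [ 0.    -0.002 -1.   ]]
slot [501.1  48.6  50. ]
sL [501.2  77.3  50. ]
sR [500.1  19.3  50. ]
a [525.3 105.8  50. ]
b [523.5  -9.7  50. ]
cc [478.9 107.2  50. ]
d [477.   -9.3  50. ]
tl [530.6 113.4  50. ]
tr [528.8 -17.1  50. ]
bl [471.9 113.   50. ]
br [469.5 -18.5  50. ]
headtop [ 426.3 -303.9  100. ]
h1 [ 438.  -309.9  100. ]
h2 [ 414.  -309.3  100. ]
blkTL [ 446.8 -271.1   50. ]
blkTR [ 460.7 -322.7   50. ]
blkBL [ 392.3 -283.4   50. ]
blkBR [ 405.9 -337.6   50. ]
(array([-49.4 , -73.77,   1.27]), array([-0.002, -0.   , -0.296]))
```

Emit:
{"api": "step_arm", "payload": {
  "moves": [
    [[-49.4, -73.8, 2], [0, 0, -0.29], 6],
    [[-49.4, -73.8, 2], [0, 0, -0.29], 6],
    [[-49.4, -73.8, 2], [0, 0, -0.29], 6],
    [[-49.4, -73.8, 2], [0, 0, -0.29], 6],
    [[-49.4, -73.8, 2], [0, 0, -0.29], 6],
    [[-49.4, -73.8, 2], [0, 0, -0.29], 6],
    [[-49.4, -73.8, 2], [0, 0, -0.29], 6],
    [[-49.4, -73.8, 2], [0, 0, -0.29], 6]
  ],
  "newtons": 40
}}

```text
t: 0.77
ee_pos: [263.9, 229.1, 234.6]
orientation: [0.007, 3.142, -0.0]
contact_force: [1.0, -0.6, 0.0]
gripper_width: 0.7
grip_force: 0.0
```

Emit:
{"api": "step_arm", "payload": {
  "moves": [
    [[-16.2, -52.5, 3], [0, 0, 0], 6],
    [[-16.2, -52.5, 3], [0, 0, 0], 6],
    [[-16.2, -52.5, 3], [0, 0, 0], 6],
    [[-16.2, -52.5, 3], [0, 0, 0], 6],
    [[-16.2, -52.5, 3], [0, 0, 0], 6],
    [[-16.2, -52.5, 3], [0, 0, 0], 6],
    [[-16.2, -52.5, 3], [0, 0, 0], 6],
    [[-16.2, -52.5, 3], [0, 0, 0], 6]
  ]
}}

```text
t: 1.43
ee_pos: [360.2, -89.7, 216.5]
orientation: [0.01, 3.141, 0.0]
contact_force: [1.6, 0.9, -0.5]
gripper_width: 0.707
grip_force: 0.0
```

Emit:
{"api": "step_arm", "payload": {
  "moves": [
    [[-6.5, -21, 0], [0, 0, 0], 6],
    [[-6.5, -21, 0], [0, 0, 0], 6],
    [[-6.5, -21, 0], [0, 0, 0], 6],
    [[-6.5, -21, 0], [0, 0, 0], 6],
    [[-6.5, -21, 0], [0, 0, 0], 6],
    [[-6.5, -21, 0], [0, 0, 0], 6],
    [[-6.5, -21, 0], [0, 0, 0], 6]
  ]
}}

```text
t: 2.02
ee_pos: [424.8, -300.7, 215.7]
orientation: [-0.014, -3.141, 0.0]
contact_force: [-0.4, 0.2, -1.5]
gripper_width: 0.7
grip_force: 0.0
```

Run:
```python
from rig import read_state, optics
from h import *
s=read_state();c=optics.read_camera("wrist");pickle.dump((s,c),open("wr1.pkl","wb"))
print(s["t"],s["ee_pos"],s["orientation"],c["mount"],c["fx"],c["cx"],c["cy"]);cv2.imwrite("pics/wr1.png",c["color"][:,:,::-1])
```

```text
2.0167 [ 424.81127164 -300.654947    215.68171609] [-1.42684747e-02 -3.14111038e+00  3.59015047e-05] [[ 1.41119635e-03 -9.51585458e-01 -3.07381075e-01  7.95457776e+01]
 [ 9.99998810e-01  1.53442636e-03 -1.59226259e-04 -1.06802015e+00]
 [ 6.23171017e-04 -3.07380485e-01  9.51586491e-01 -1.31771256e+02]
 [ 0.00000000e+00  0.00000000e+00  0.00000000e+00  1.00000000e+00]] 309.70691628693146 317.82593930647477 201.10847196337446
```

View pics/wr1.png

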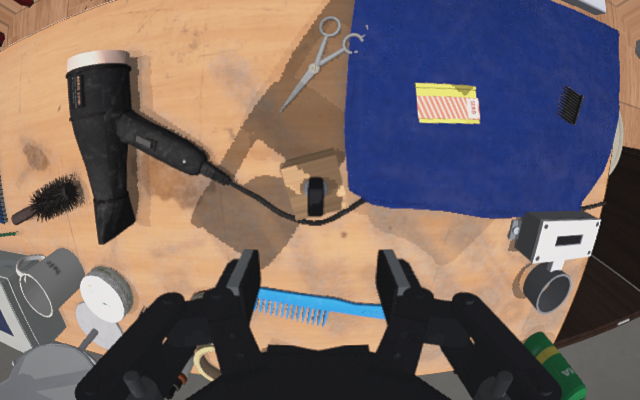

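```bash
cat >> h.py <<'E'
def wray(s,c,u,v,z):
    d=np.array([u-c["cx"],v-c["cy"]]);r=np.hypot(*d);th=r/c["fx"]
    k=np.array([*(d/r*np.sin(th)),np.cos(th)]) if r>1e-6 else np.array([0,0,1.])
    R=Ro.from_rotvec(s["orientation"]).as_matrix();M=c["mount"]
    o=s["ee_pos"]+R@M[:3,3];w=R@M[:3,:3]@k
    return o+w*(z-o[2])/w[2]
E
python3 - <<'E'
from h import *
s,c=pickle.load(open("wr1.pkl","rb"))
cv2.imwrite("pics/c2.png",cv2.resize(c["color"][140:225,270:360,::-1],None,fx=6.5,fy=6.5,interpolation=2))
print(wray(s,c,316,181,100),wray(s,c,556,240,50))
E
```

```text
[ 407.72409775 -303.14046093  100.        ] [498.72433231  18.60878139  50.        ]
```

View pics/c2.png

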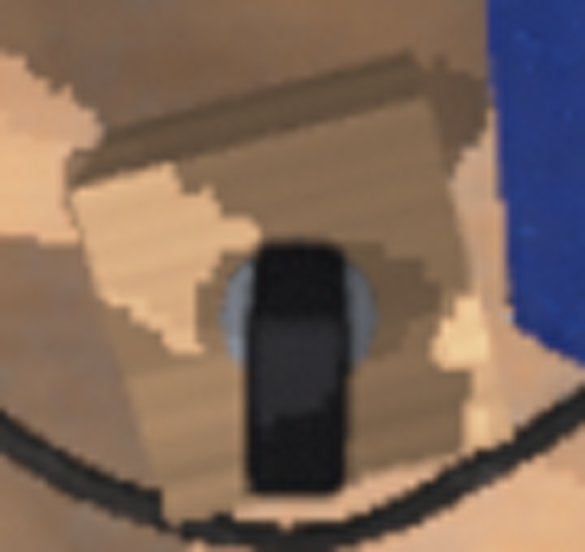

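Run:
```python
from h import *
s,c=pickle.load(open("wr1.pkl","rb"))
print(wray(s,c,315.5,202.3,100),wray(s,c,569,240,50))
f=lambda x,y:wray(s,c,270+x/6.5,140+y/6.5,100)
print(f(248,318),f(345,318),f(246,492),f(345,492))
```

```text
[ 426.17337082 -303.73370225  100.        ] [500.77459481  47.39386479  50.        ]
[ 414.45119817 -309.71464872  100.        ] [ 414.5463792  -297.33258575  100.        ] [ 438.15091403 -310.38860447  100.        ] [ 438.24417236 -297.39002574  100.        ]
```

Emit:
{"api": "step_arm", "payload": {
  "moves": [
    [[-0.14, -0.31, 4], [0, 0, 0], 6],
    [[-0.14, -0.31, 8], [0, 0, 0], 6],
    [[-0.14, -0.31, 12], [0, 0, 0], 6],
    [[-0.14, -0.31, 13.7], [0, 0, 0], 6],
    [[-0.14, -0.31, 14.3], [0, 0, 0], 5],
    [[-0.14, -0.31, 14.3], [0, 0, 0], 4]
  ]
}}

```text
t: 2.57
ee_pos: [424.7, -299.0, 72.6]
orientation: [-0.007, -3.139, -0.004]
contact_force: [0.5, 0.6, 1.2]
gripper_width: 0.474
grip_force: 0.0
```

Emit:
{"api": "step_arm", "payload": {
  "moves": [
    [[0, 0, 0], [0, 0, 0], 3],
    [[0, 0, 0], [0, 0, 0], 2],
    [[0, 0, 0], [0, 0, 0], 1.0],
    [[0, 0, 0], [0, 0, 0], 0.5],
    [[0, 0, 0], [0, 0, 0], 0.5],
    [[0, 0, 0], [0, 0, 0], 0.5]
  ],
  "newtons": 40
}}

```text
t: 3.07
ee_pos: [426.8, -301.6, 75.5]
orientation: [0.01, 3.138, -0.003]
contact_force: [0.3, 1.4, 6.7]
gripper_width: 0.16
grip_force: 42.1
```

Emit:
{"api": "step_arm", "payload": {
  "moves": [
    [[0, 0, 0], [0, 0, 0], 0.5],
    [[0, 0, 0], [0, 0, 0], 0.5]
  ]
}}

```text
t: 3.23
ee_pos: [426.8, -301.6, 75.5]
orientation: [0.01, 3.138, -0.003]
contact_force: [0.4, 1.0, 7.4]
gripper_width: 0.156
grip_force: 42.1
```

Emit:
{"api": "step_arm", "payload": {
  "moves": [
    [[0, 0, -1], [0, 0, 0], 0.5],
    [[0, 0, -2], [0, 0, 0], 0.5],
    [[0, 0, -4], [0, 0, 0], 0.5],
    [[0, 0, -8], [0, 0, 0], 0.5],
    [[0, 0, -10], [0, 0, 0], 0.5],
    [[0, 0, -10], [0, 0, 0], 0.5],
    [[0, 0, -10], [0, 0, 0], 0.5]
  ]
}}

```text
t: 3.82
ee_pos: [425.7, -301.0, 175.3]
orientation: [0.009, 3.14, -0.002]
contact_force: [0.0, 1.1, -1.2]
gripper_width: 0.156
grip_force: 41.1
```

Run:
```python
from rig import read_state, optics
from h import *
s=read_state();c=optics.read_camera("wrist");pickle.dump((s,c),open("wr2.pkl","wb"));t=optics.read_camera("scene");pickle.dump(t,open("sc2.pkl","wb"))
print(s["t"],s["ee_pos"],s["orientation"],s["contact_force"])
a=cv2.resize(c["color"][140:300,230:400,::-1],(425,400));
p=t["R"]@np.array([426,-303,130])+t["t"];u=int(t["cx"]+t["fx"]*p[0]/p[2]);v=int(t["cy"]+t["fy"]*p[1]/p[2]);print(u,v)
b=cv2.resize(t["color"][v-50:v+50,u-45:u+45,::-1],(360,400),interpolation=2)
cv2.imwrite("pics/c3.png",np.hstack([a,b]))
```

```text
3.8167 [ 425.67948877 -300.98384242  175.32659815] [ 9.23405186e-03  3.13970286e+00 -1.85463586e-03] [ 0.03697957  1.1459694  -1.17037749]
390 208
```

View pics/c3.png

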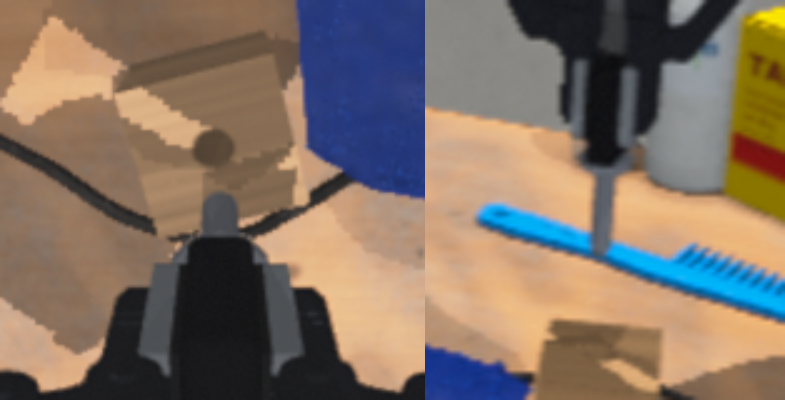

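Run:
```python
from h import *
s,c=pickle.load(open("wr2.pkl","rb"))
for v in (196,203): print(wray(s,c,230+219/2.5,140+v/2.5,105))
t=load("sc2")
u=390-45+600/4;v=208-50+253/4
print(u,v)
for x in (420,426,430): print([ (lambda p:(t["cx"]+t["fx"]*p[0]/p[2],t["cy"]+t["fy"]*p[1]/p[2]))(t["R"]@np.array([x,-302,z])+t["t"]) for z in (100,105,110)])
print(u-425/4)
```

```text
[ 424.23963026 -302.29701415  105.        ]
[ 426.34776254 -302.30697374  105.        ]
495.0 221.25
[(np.float64(387.99118703140994), np.float64(224.49535475926385)), (np.float64(388.15878975682847), np.float64(222.08080299331505)), (np.float64(388.3273845488824), np.float64(219.65195911940438))]
[(np.float64(389.01380030846553), np.float64(223.08628628892015)), (np.float64(389.1832953847672), np.float64(220.6835277039601)), (np.float64(389.35378709293155), np.float64(218.26664088698038))]
[(np.float64(389.68810364763897), np.float64(222.1571573640421)), (np.float64(389.85882477473945), np.float64(219.76220477697888)), (np.float64(390.03054533586396), np.float64(217.35323168090136))]
388.75
```

Emit:
{"api": "step_arm", "payload": {
  "moves": [
    [[-0.9, 4, 0], [0, 0, 0], 0.5],
    [[-1.8, 8, 0], [0, 0, 0], 0.5],
    [[-2.7, 12, 0], [0, 0, 0], 0.5],
    [[-3.6, 16, 0], [0, 0, 0], 0.5],
    [[-4.5, 20, 0], [0, 0, 0], 0.5],
    [[-5.4, 24, 0], [0, 0, 0], 0.5],
    [[-6.3, 28, 0], [0, 0, 0], 0.5],
    [[-7, 31, 0], [0, 0, 0], 0.5]
  ]
}}

```text
t: 4.58
ee_pos: [496.4, 11.5, 172.1]
orientation: [-0.007, -3.138, -0.001]
contact_force: [0.0, -0.3, -1.2]
gripper_width: 0.16
grip_force: 41.0
```

Emit:
{"api": "step_arm", "payload": {
  "moves": [
    [[-0.5, 2, 1], [0, 0, 0], 0.5],
    [[-0.5, 2, 2], [0, 0, 0], 0.5],
    [[-0.5, 2, 3], [0, 0, 0], 0.5],
    [[-0.5, 2, 3], [0, 0, 0], 0.5],
    [[-0.5, 2, 3], [0, 0, 0], 0.5]
  ]
}}

```text
t: 5.0
ee_pos: [501.3, 27.5, 142.2]
orientation: [-0.011, -3.138, 0.001]
contact_force: [-0.6, 0.3, -1.6]
gripper_width: 0.161
grip_force: 41.0
```

Run:
```python
from rig import read_state, optics
from h import *
s=read_state();c=optics.read_camera("wrist");pickle.dump((s,c),open("wr3.pkl","wb"))
print(s["t"],s["ee_pos"],s["orientation"],s["contact_force"])
cv2.imwrite("pics/c4.png",cv2.resize(c["color"][130:270,220:420,::-1],(800,560),interpolation=2))
```

```text
5.0 [501.33257515  27.54101208 142.24890603] [-1.10045542e-02 -3.13779301e+00  5.98689735e-04] [-0.63490715  0.33225661 -1.58274112]
```

View pics/c4.png

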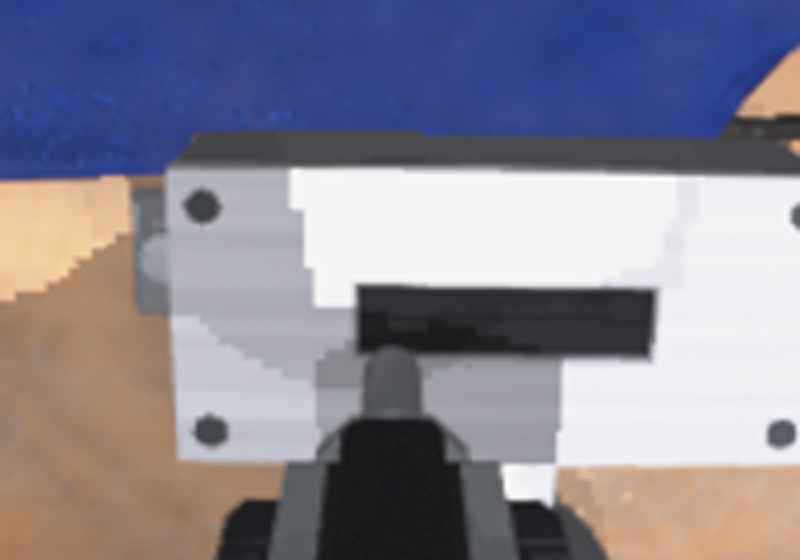

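Run:
```python
from h import *
s,c=pickle.load(open("wr3.pkl","rb"))
f=lambda x,y,z:wray(s,c,220+x/4,130+y/4,z).round(1)
for q in ((358,286),(656,290),(651,360),(357,352)): print(f(*q,50))
print("tip",f(392,348,71.7),f(392,356,71.7))
```

```text
[494.1  20.1  50. ]
[495.2  77.6  50. ]
[509.7  77.5  50. ]
[507.5  19.7  50. ]
tip [498.5  26.6  71.7] [500.   26.6  71.7]
```

Emit:
{"api": "step_arm", "payload": {
  "moves": [
    [[0, 0.2, 1], [0, 0, 0], 0.5],
    [[0, 0.2, 2], [0, 0, 0], 0.5],
    [[0, 0.2, 2.8], [0, 0, 0], 0.5],
    [[0, 0.2, 3.4], [0, 0, 0], 0.5],
    [[0, 0.2, 3.7], [0, 0, 0], 0.5],
    [[0, 0.2, 3.7], [0, 0, 0], 0.5]
  ]
}}

```text
t: 5.55
ee_pos: [502.0, 30.5, 105.6]
orientation: [-0.009, -3.14, 0.0]
contact_force: [-0.1, -0.3, -0.4]
gripper_width: 0.159
grip_force: 41.0
```

Emit:
{"api": "step_arm", "payload": {
  "moves": [
    [[0, 0, 0.1], [0, 0, 0], 0.5],
    [[0, 0, 0.2], [0, 0, 0], 0.5],
    [[0, 0, 0.2], [0, 0, 0], 0.5]
  ]
}}

```text
t: 5.8
ee_pos: [502.8, 30.6, 104.8]
orientation: [0.009, 3.141, 0.0]
contact_force: [-0.6, 0.4, -1.6]
gripper_width: 0.16
grip_force: 41.0
```

Emit:
{"api": "step_arm", "payload": {
  "moves": [
    [[0, 0, 0.1], [0, 0, 0], 0.5],
    [[0, 0, 0.2], [0, 0, 0], 0.5],
    [[0, 0, 0.2], [0, 0, 0], 0.5]
  ]
}}

```text
t: 6.05
ee_pos: [502.5, 30.6, 102.6]
orientation: [-0.009, -3.142, -0.0]
contact_force: [0.4, 0.2, -2.0]
gripper_width: 0.156
grip_force: 41.0
```

Emit:
{"api": "step_arm", "payload": {
  "moves": [
    [[0, 0, 0.1], [0, 0, 0], 0.5],
    [[0, 0, 0.1], [0, 0, 0], 0.5]
  ]
}}

```text
t: 6.22
ee_pos: [502.5, 30.6, 101.5]
orientation: [-0.009, -3.141, -0.0]
contact_force: [-0.5, -0.2, -2.4]
gripper_width: 0.16
grip_force: 41.0
```

Emit:
{"api": "step_arm", "payload": {
  "moves": [
    [[0, 0, 0.1], [0, 0, 0], 0.5],
    [[0, 0, 0.1], [0, 0, 0], 0.5]
  ]
}}

```text
t: 6.38
ee_pos: [502.7, 30.6, 100.6]
orientation: [0.009, 3.141, 0.0]
contact_force: [0.6, 0.1, -0.8]
gripper_width: 0.161
grip_force: 41.0
```

Emit:
{"api": "step_arm", "payload": {
  "moves": [
    [[0.1, 0, 0.1], [0, 0, 0], 0.5],
    [[0.1, 0, 0.1], [0, 0, 0], 0.5]
  ]
}}

```text
t: 6.55
ee_pos: [502.5, 30.6, 100.4]
orientation: [0.009, 3.139, 0.0]
contact_force: [0.6, -0.1, 2.9]
gripper_width: 0.158
grip_force: 41.8
```

Emit:
{"api": "step_arm", "payload": {
  "moves": [
    [[0, 0, 0.05], [0, 0, 0], 0.5],
    [[0, 0, 0.1], [0, 0, 0], 0.5]
  ]
}}

```text
t: 6.72
ee_pos: [502.7, 30.6, 100.1]
orientation: [0.009, 3.139, 0.0]
contact_force: [-2.0, -0.2, 12.8]
gripper_width: 0.156
grip_force: 42.8
```

Emit:
{"api": "step_arm", "payload": {
  "moves": [
    [[0, 0, 0.05], [0, 0, 0], 0.5],
    [[0, 0, 0.05], [0, 0, 0], 0.5]
  ]
}}

```text
t: 6.88
ee_pos: [502.7, 30.6, 100.0]
orientation: [0.009, 3.138, 0.0]
contact_force: [-1.5, -1.1, 12.9]
gripper_width: 0.158
grip_force: 43.2
```

Emit:
{"api": "step_arm", "payload": {
  "moves": [
    [[0, 0.1, -0.05], [0, 0, 0], 0.5],
    [[0, 0.2, -0.05], [0, 0, 0], 0.5],
    [[0, 0.3, -0.05], [0, 0, 0], 0.5],
    [[0, 0.4, -0.05], [0, 0, 0], 0.5]
  ]
}}

```text
t: 7.22
ee_pos: [502.7, 32.9, 100.2]
orientation: [0.006, 3.138, -0.006]
contact_force: [-0.3, -5.8, 10.0]
gripper_width: 0.159
grip_force: 42.4
```

Emit:
{"api": "step_arm", "payload": {
  "moves": [
    [[0, 0.1, 0], [0, 0, 0], 0.5],
    [[0, 0.2, 0], [0, 0, 0], 0.5],
    [[0, 0.3, 0], [0, 0, 0], 0.5],
    [[0, 0.4, 0], [0, 0, 0], 0.5]
  ]
}}

```text
t: 7.55
ee_pos: [502.9, 36.9, 100.2]
orientation: [0.006, 3.138, -0.005]
contact_force: [-0.7, -6.6, 9.1]
gripper_width: 0.158
grip_force: 42.3
```

Emit:
{"api": "step_arm", "payload": {
  "moves": [
    [[0, 0.1, 0], [0, 0, 0], 0.5],
    [[0, 0.2, 0], [0, 0, 0], 0.5],
    [[0, 0.3, 0], [0, 0, 0], 0.5],
    [[0, 0.4, 0], [0, 0, 0], 0.5]
  ]
}}

```text
t: 7.88
ee_pos: [503.0, 40.9, 100.2]
orientation: [0.006, 3.138, -0.005]
contact_force: [-0.3, -4.9, 9.2]
gripper_width: 0.16
grip_force: 42.4
```

Emit:
{"api": "step_arm", "payload": {
  "moves": [
    [[0, 0.1, 0], [0, 0, 0], 0.5],
    [[0, 0.2, 0], [0, 0, 0], 0.5],
    [[0, 0.3, 0], [0, 0, 0], 0.5]
  ]
}}

```text
t: 8.13
ee_pos: [503.0, 43.9, 100.2]
orientation: [0.006, 3.138, -0.005]
contact_force: [-0.1, -6.4, 8.5]
gripper_width: 0.16
grip_force: 42.4
```

Emit:
{"api": "step_arm", "payload": {
  "moves": [
    [[0, 0.1, 0], [0, 0, 0], 0.5],
    [[0, 0.2, 0], [0, 0, 0], 0.5],
    [[0, 0.3, 0], [0, 0, 0], 0.5]
  ]
}}

```text
t: 8.38
ee_pos: [503.0, 46.9, 100.2]
orientation: [0.006, 3.138, -0.005]
contact_force: [-0.2, -5.8, 7.7]
gripper_width: 0.159
grip_force: 42.4
```

Emit:
{"api": "step_arm", "payload": {
  "moves": [
    [[0, 0.1, 0], [0, 0, 0], 0.5],
    [[0, 0.2, 0], [0, 0, 0], 0.5],
    [[0, 0.3, 0], [0, 0, 0], 0.5]
  ]
}}

```text
t: 8.63
ee_pos: [503.0, 49.9, 100.2]
orientation: [0.006, 3.138, -0.005]
contact_force: [-0.1, -6.7, 9.5]
gripper_width: 0.158
grip_force: 42.4
```

Emit:
{"api": "step_arm", "payload": {
  "moves": [
    [[0, 0.1, 0], [0, 0, 0], 0.5],
    [[0, 0.2, 0], [0, 0, 0], 0.5],
    [[0, 0.3, 0], [0, 0, 0], 0.5]
  ]
}}

```text
t: 8.88
ee_pos: [503.1, 52.9, 100.2]
orientation: [0.006, 3.138, -0.005]
contact_force: [-0.2, -7.3, 9.0]
gripper_width: 0.157
grip_force: 42.4
```

Emit:
{"api": "step_arm", "payload": {
  "moves": [
    [[0, 0.1, 0], [0, 0, 0], 0.5],
    [[0, 0.2, 0], [0, 0, 0], 0.5],
    [[0, 0.3, 0], [0, 0, 0], 0.5]
  ]
}}

```text
t: 9.13
ee_pos: [503.1, 56.0, 100.2]
orientation: [0.006, 3.138, -0.005]
contact_force: [-0.4, -7.3, 9.5]
gripper_width: 0.164
grip_force: 42.3
```

Emit:
{"api": "step_arm", "payload": {
  "moves": [
    [[0, 0.1, 0], [0, 0, 0], 0.5],
    [[0, 0.2, 0], [0, 0, 0], 0.5],
    [[0, 0.3, 0], [0, 0, 0], 0.5]
  ]
}}

```text
t: 9.38
ee_pos: [502.9, 59.5, 99.8]
orientation: [0.007, 3.138, -0.003]
contact_force: [0.7, -2.7, 4.1]
gripper_width: 0.159
grip_force: 41.6
```

Emit:
{"api": "step_arm", "payload": {
  "moves": [
    [[0, 0.1, 0], [0, 0, 0], 0.5],
    [[0, 0.2, 0], [0, 0, 0], 0.5],
    [[0, 0.3, 0], [0, 0, 0], 0.5]
  ]
}}

```text
t: 9.63
ee_pos: [501.2, 63.8, 98.1]
orientation: [-0.009, -3.14, -0.0]
contact_force: [-0.4, -0.3, -1.7]
gripper_width: 0.161
grip_force: 41.0
```

Emit:
{"api": "step_arm", "payload": {
  "moves": [
    [[0, 0, 0.1], [0, 0, 0], 0.5],
    [[0, 0, 0.2], [0, 0, 0], 0.5],
    [[0, 0, 0.3], [0, 0, 0], 0.5],
    [[0, 0, 0.4], [0, 0, 0], 0.5]
  ]
}}

```text
t: 9.97
ee_pos: [501.6, 63.6, 94.3]
orientation: [-0.009, -3.141, -0.0]
contact_force: [-0.2, -0.3, -1.2]
gripper_width: 0.155
grip_force: 41.0
```

Emit:
{"api": "step_arm", "payload": {
  "moves": [
    [[0, 0, 0.1], [0, 0, 0], 0.5],
    [[0, 0, 0.2], [0, 0, 0], 0.5],
    [[0, 0, 0.3], [0, 0, 0], 0.5]
  ]
}}

```text
t: 10.22
ee_pos: [501.8, 63.6, 91.5]
orientation: [-0.009, -3.141, -0.0]
contact_force: [0.4, -0.2, -0.6]
gripper_width: 0.158
grip_force: 41.0
```

Emit:
{"api": "step_arm", "payload": {
  "moves": [
    [[0, 0, 0.2], [0, 0, 0], 0.5],
    [[0, 0, 0.4], [0, 0, 0], 0.5],
    [[0, 0, 0.6], [0, 0, 0], 0.5],
    [[0, 0, 0.8], [0, 0, 0], 0.5],
    [[0, 0, 1.0], [0, 0, 0], 0.5],
    [[0, 0, 1.1], [0, 0, 0], 0.5],
    [[0, 0, 1.2], [0, 0, 0], 0.5],
    [[0, 0, 1.3], [0, 0, 0], 0.5]
  ]
}}

```text
t: 10.88
ee_pos: [501.8, 63.6, 78.5]
orientation: [0.009, 3.142, 0.0]
contact_force: [0.4, -0.1, -0.2]
gripper_width: 0.155
grip_force: 41.0
```

Emit:
{"api": "step_arm", "payload": {
  "moves": [
    [[0, 0, 0.05], [0, 0, 0], 0.5],
    [[0, 0, 0.1], [0, 0, 0], 0.5],
    [[0, 0, 0.1], [0, 0, 0], 0.5]
  ]
}}

```text
t: 11.13
ee_pos: [501.8, 63.6, 77.6]
orientation: [0.009, 3.142, 0.0]
contact_force: [0.4, 0.3, -0.8]
gripper_width: 0.158
grip_force: 41.0
```

Emit:
{"api": "step_arm", "payload": {
  "moves": [
    [[0, 0, 0.05], [0, 0, 0], 0.5],
    [[0, 0, 0.1], [0, 0, 0], 0.5],
    [[0, 0, 0.1], [0, 0, 0], 0.5]
  ]
}}

```text
t: 11.38
ee_pos: [501.8, 63.6, 76.6]
orientation: [-0.009, -3.142, -0.0]
contact_force: [-0.2, 0.0, -0.8]
gripper_width: 0.159
grip_force: 41.0
```

Emit:
{"api": "step_arm", "payload": {
  "moves": [
    [[0, 0, 0.05], [0, 0, 0], 0.5],
    [[0, 0, 0.1], [0, 0, 0], 0.5],
    [[0, 0, 0.1], [0, 0, 0], 0.5]
  ]
}}

```text
t: 11.63
ee_pos: [501.8, 63.6, 75.6]
orientation: [0.009, 3.142, 0.0]
contact_force: [0.1, -0.1, -0.6]
gripper_width: 0.158
grip_force: 41.1
```

Emit:
{"api": "step_arm", "payload": {
  "moves": [
    [[0, 0, 0.05], [0, 0, 0], 0.5],
    [[0, 0, 0.1], [0, 0, 0], 0.5],
    [[0, 0, 0.1], [0, 0, 0], 0.5]
  ]
}}

```text
t: 11.88
ee_pos: [501.9, 63.6, 75.5]
orientation: [0.009, 3.141, 0.0]
contact_force: [-1.2, -0.3, 6.5]
gripper_width: 0.157
grip_force: 42.2
```

Emit:
{"api": "step_arm", "payload": {
  "moves": [
    [[0, 0, 0], [0, 0, 0], 2],
    [[0, 0, 0], [0, 0, 0], 3],
    [[0, 0, 0], [0, 0, 0], 4],
    [[0, 0, 0], [0, 0, 0], 5],
    [[0, 0, 0], [0, 0, 0], 5],
    [[0, 0, 0], [0, 0, 0], 5]
  ]
}}

```text
t: 12.38
ee_pos: [501.8, 63.6, 74.5]
orientation: [-0.009, -3.141, -0.0]
contact_force: [0.4, 0.2, 0.1]
gripper_width: 0.586
grip_force: 0.0
```

Emit:
{"api": "step_arm", "payload": {
  "moves": [
    [[0, 0, -1], [0, 0, 0], 5],
    [[0, 0, -3], [0, 0, 0], 5],
    [[0, 0, -6], [0, 0, 0], 5],
    [[0, 0, -9], [0, 0, 0], 5],
    [[0, 0, -12], [0, 0, 0], 5],
    [[0, 0, -12], [0, 0, 0], 5],
    [[0, 0, -12], [0, 0, 0], 5]
  ]
}}

```text
t: 12.97
ee_pos: [502.8, 63.7, 197.1]
orientation: [0.009, 3.136, 0.001]
contact_force: [-0.7, -0.2, -1.1]
gripper_width: 0.585
grip_force: 0.0
```

Run:
```python
from rig import read_state, optics
from h import *
s=read_state();c=optics.read_camera("wrist");t=optics.read_camera("scene")
print(s["t"],s["ee_pos"],s["contact_force"])
a=cv2.resize(c["color"][130:270,220:420,::-1],(500,350),interpolation=2)
b=cv2.resize(t["color"][160:240,215:283,::-1],(298,350),interpolation=2)
cv2.imwrite("pics/c5.png",np.hstack([a,b]))
```

```text
12.9667 [502.83105216  63.68287115 197.10928808] [-0.73945096 -0.2389169  -1.05651963]
```

View pics/c5.png

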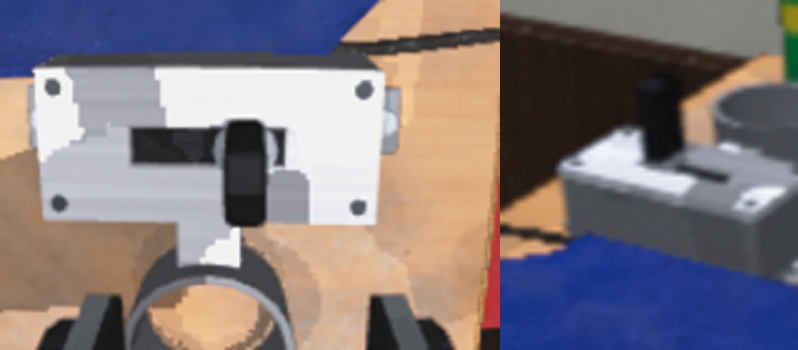

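The picture shows the pin standing upright with its collar flat on the cover, near the slot's +y end at about (245, 150). The gripper is clear of it.

```bash
python3 -c "
from rig import ctrl;print(ctrl.hand_in())"
```

```text
the job is handed in; nothing more can be done
None
```

The holder is locked and the job is handed in at about 13 s: the pin is fully home, upright with its collar flat on the cover, and released; no force reading during the search or seating exceeded 13 N.

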